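Refit the return spring of a flatbread press

TASK

Refit the return spring of the flatbread press: put the pin at the spring's hooked end down into the slotted hole of the anchor strip until the spring lies on the back rail, then stretch the other end and drop its eye over the headed post, seated below the head. Feel for the hole gently, never force the pin or overstretch the spring, and leave the bowl, bottle and cup alone.

Things in the scene. Friction and masses are not known exactly. Their poses are not given: they have to be found in the camera images.
- hook_plug (a point): Centre of the square steel end plug (20 mm long, 16 wide, 16 high) at the hooked end of the loose tension spring: a coil 16 mm thick, 60 mm long, between two such plugs. x: along the spring from pin to eye, z up. A 6 mm wire pin leaves this plug along -x and bends straight down, its axis 40 mm in -x of this point. The two ends stay in line and only slide apart. Grip plugs across y from above.
- pin_tip (a point): Flat-cut lower end of the spring's pin (6 mm thick), 36 mm below and 40 mm in -x of the hook plug's centre.
- eye_plug (a point): Centre of the other square end plug (same size and axes), at the eye end; 80 mm in +x of the hook plug's centre when the spring is relaxed, further when stretched.
- eye (a point): Centre of the spring's flat, level wire eye (inner diameter 18 mm, wire 5 mm thick), 26 mm in +x of and 8 mm below the eye plug's centre.
- stretch (a joint): How far the spring is stretched, m: 0 relaxed. It pulls with 5 N at the start of stretching plus 0.2 N per mm. Beyond 0.050 it is overstretched (stop at 0.060).
- rest: Fixed white block (48 mm along x, 34 mm wide) in which the coil lies at the start, plug centres 53 mm above the table, both plugs overhanging it freely; lips up to 53 mm. Origin under its centre, x along the spring.
- anchor (a point): On the press, 45 mm above the table, level with the top of the anchor strip: steel, 50 mm long (x), 30 wide, 5 thick. x: towards the post. In the strip's middle is a slotted through hole, 8 mm (x) by 12 mm (y), open 30 mm below. The strip is clamped anywhere along x: the hole lies on y = 0, from 11 mm in -x to 11 mm in +x of this point, not measured: find it by feel or sight.
- post (a point): On the post's axis at the seated height of the eye's centre (49 mm above the table), 175 mm in +x of the anchor point, same axes. Boss 26 mm diameter up to 46 mm above the table, neck 8 mm diameter to 53 mm, domed head 13 mm diameter to 59 mm. The pull draws the seated eye against the neck, its centre about 5 mm in -x of the axis.
- press: Flatbread press, fixed; origin on the table, x from anchor to post. A back rail 10 mm wide, top at 49 mm, runs 36 to 128 mm in +x of the anchor point: with the pin in its hole the plugs lie on it, plug centres 57 mm above the table, pin tip 24 mm below the strip's top. Fingers may pass beside the rail down to 25 mm above the table. More than 35 N on the press is forcing it.
- bowl: Bystander: small loose steel bowl, 90 mm across, 40 mm high, origin under its centre.
- sauce: Bystander: loose clear sauce bottle, 56 mm across, 160 mm high, origin under its centre.
- cup: Bystander: loose steel cup, 70 mm across, 90 mm high, origin under its centre.
Not all that is in view belongs to the job. Leave any blue look-alike of the part that bears hook_plug alone.

How it is judged (in metres and radians):
On the way, in this order (a step that is already met when the one before it is completed fails the run):
1. the pin is in the hole of the anchor strip, its tip at least 18 mm below the strip's top face, spring still relaxed (z of pin_tip in the frame of anchor below -0.018 m and x of pin_tip in the frame of anchor between -0.016 and 0.016 m and y of pin_tip in the frame of anchor between -0.009 and 0.009 m and value of joint stretch below 0.006 m), for 0.2 s.
2. the spring is stretched and its eye is round the post, below the head (value of joint stretch above 0.007 m and horizontal distance between eye and post below 0.008 m and z of eye in the frame of post between -0.004 and 0.004 m), for 0.2 s.
At the end, for the whole second after the job is handed in: The spring is at rest, stretched over 7 mm: pin tip in the strip's hole, over 8 mm below the strip's top (within 16 mm along, 9 mm across of the anchor point); eye round the post's neck below the head, its centre within 8 mm of the post axis and 4 mm of the seated height (all of step 2 and z of pin_tip in the frame of anchor below -0.008 m and x of pin_tip in the frame of anchor between -0.016 and 0.016 m and y of pin_tip in the frame of anchor between -0.009 and 0.009 m and velocity of joint stretch between -0.02 and 0.02 m/s); the robot touches nothing.
It fails at once if the press is forced: pushed or pulled with more than 35 N (contact force between press and anything else above 35 N).
It fails at once if the spring is overstretched, beyond 50 mm (value of joint stretch above 0.05 m).
It fails at once if the bowl, bottle or cup is moved by more than 30 mm (distance of any of bowl, sauce, cup from where it was at the start of the episode above 0.03 m).
It also fails if it takes over 72 s, if anything falls off the work surface, if the arm or the gripper's body presses on something with over 40 N, if the wrist force passes 120 N, or if a joint passes its speed limit or range.

ROBOT

A 7-joint arm with a two-finger parallel gripper is mounted at the origin on the work surface. World frame = base frame: x ahead of the robot, y to its left, z up, the work surface at z = 0. Lengths are in mm, angles in rad, forces in N, time in s.
With the tool pointing down it reaches from about 350 to 900 mm from the base axis. Payload 19.9 kg.
Tool frame: the origin (TCP) lies at the very end of the fingers, on their centre line; the grasp point (between the pads) lies 19 mm behind it (manip.grip_point_offset is the distance from the TCP to the grasp point, in mm); y points along the fingers, z is the direction in which the jaws open and shut, and the axes are right-handed (so a half turn about y gives the same grasp; the last joint's range is limited). The gripper opens to 94 mm and grips with 3 to 60 N. Pads are 16 mm wide; open, the fingers measure 119 mm over their backs; the gripper's body (75 mm by 177 mm) begins 78 mm behind the grasp point.
Start: joints at [1.105, 0.417, -0.01, 1.614, 0.005, 1.111, -0.053], TCP at [257.578, -569.432, 205.425] pointing down, gripper open.
Joint ranges: [-2.81, 2.81], [-0.39, 2.02], [-1.27, 1.25], [0.06, 2.57], [-1.19, 4.33], [0.19, 2], [-2.82, 2.82]. Speed limits (rad/s): [1.89, 1.89, 2.39, 2.39, 3.01, 3.01, 3.01].

INTERFACE

Orientations are given as a unit quaternion [w, x, y, z].
In Python, from rig import status, camera, workorder, manip gives the robot as it stands.
- The arm moves only by the tool jog_arm, never from a script. Its argument "rows" is a list of rows, each a list of 3 entries, a list of its own where there are three numbers: the turn, a rotation vector about the tool's x, y, z in degrees, then the shift along the tool's x, y, z in mm, then the closure, from 0 (fully open) to 1 (shut). A call has 1 to 20 rows; each row is the pose to reach, as a shift and turn from the pose commanded when the call began, along the tool's axes at that moment; what a row does not reach only later rows make up. A row lasts 1/8 s, in which the tool goes at most 62.5 mm and 10.7 degrees, less where a joint would pass 70% of its speed; a pose out of reach is approached as far as the arm can. A call with a gripper value outside its range is refused whole. The fingers move at their own pace and stop on an object; "squeeze" is the grip in N (left out, the last holds). Time passes only in rows, so rows that repeat a pose let the fingers close. It gives the time, the measured TCP pose, the force and the opening at its end, in the units of the state.
- status.get_obs(): the state, without advancing time (a new reading comes with each control period).
- camera(name): name is "scene" or "top"; returns a dict with "pixels" (480x640x3 uint8, blue, green, red), "vertical_fov" (degrees; the focal length in pixels is half the picture's height over the tangent of half this angle, whatever the lens; pixels are square), "cx", "cy" (the principal point, pixels), "rvec" (rotation vector, rad) and "tvec" (3), from world to camera coordinates, as OpenCV has them. Camera axes: x right, y down, z forward; pixel columns grow to the right and rows downward; lengths in mm; the calibration is good to about 2 mm. A picture is of the moment at which its call begins. There is no depth.
- workorder.sign_off(): hands the job in, once; it reports no verdict.
The state is a dict: "clock": time; "qpos": joint angles; "joint_vel": joint speeds; "effort": joint torques, N m; "tool_pos": TCP position; "eef_rot": TCP orientation; "contact_force": force on the tool from outside, world axes, zero at the start; "ft_torque": the same for the moment, N m; "opening": finger opening in mm.
Only numpy, scipy, OpenCV 4.12 (cv2) and the standard library are available. Lean on these libraries where they do the work, as an engineer would, in place of code of your own. Each camera call takes 0.05 s, during which the arm holds its last target. There are 200 camera calls.

## Working session

There is one attempt and no reset: what is moved stays moved. The work goes in short steps, Python scripts to look and compute and a tool call to move; the robot and the scene stay as the last step left them, time stands still between calls to the robot, and variables do not carry over. Pictures are saved under pics/ and viewed, about 8 in all and at most 12, crops included, and the job is handed in when it is done.

Besides the shell and the picture viewer there is one more tool, called after ">>>" as name(argument=value, ...), one argument or row to a line, values as JSON. jog_arm: Moves the arm, as the interface text tells. Its arguments: {"type":"object","properties":{"rows":{"type":"array"},"squeeze":{"type":"number"}},"required":["rows"]}

```bash
mkdir -p pics; ls
cat > h.py <<'E'
import numpy as np, cv2
from rig import status, camera, workorder, manip
from scipy.spatial.transform import Rotation as R
def K(c):
    f=240/np.tan(np.radians(c["vertical_fov"])/2)
    return np.array([[f,0,c["cx"]],[0,f,c["cy"]],[0,0,1.]])
def snap(name):
    c=camera(name); c["K"]=K(c); c["R"]=cv2.Rodrigues(np.array(c["rvec"],float))[0]; c["t"]=np.array(c["tvec"],float).ravel(); return c
def proj(c,p): 
    return cv2.projectPoints(np.array(p,float).reshape(-1,3),np.array(c["rvec"],float),np.array(c["tvec"],float),c["K"],None)[0].reshape(-1,2)
def at_z(c,uv,z):
    uv=np.array(uv,float).reshape(-1,2); d=(np.linalg.inv(c["K"])@np.c_[uv,np.ones(len(uv))].T).T@c["R"]
    o=-c["R"].T@c["t"]; return o+d*((z-o[2])/d[:,2])[:,None]
def q():
    s=status.get_obs(); w=s["eef_rot"]; return s,R.from_quat([w[1],w[2],w[3],w[0]])
E
python3 - <<'E'
from h import *
for n in("scene","top"):
    c=snap(n); cv2.imwrite(f"pics/{n}0.png",c["pixels"]); print(n,c["K"].round(1).tolist(),(-c["R"].T@c["t"]).round(0), c.keys())
    np.save(f"{n}0.npy",c,allow_pickle=True)
s,r=q(); print(s); print(r.as_matrix().round(3)); print(dir(manip), manip.grip_point_offset)
E
```

```text
pics
scene [[609.4, 0.0, 321.0], [0.0, 609.4, 239.5], [0.0, 0.0, 1.0]] [1355.   71.  877.] dict_keys(['pixels', 'vertical_fov', 'cx', 'cy', 'rvec', 'tvec', 'K', 'R', 't'])
top [[493.3, 0.0, 318.5], [0.0, 493.3, 236.4], [0.0, 0.0, 1.0]] [366. -27. 988.] dict_keys(['pixels', 'vertical_fov', 'cx', 'cy', 'rvec', 'tvec', 'K', 'R', 't'])
{'clock': 0.1, 'qpos': array([ 1.10454959,  0.41791825, -0.01032487,  1.61415571,  0.00470918,
        1.11066537, -0.05302738]), 'joint_vel': array([0.00019772, 0.00060893, 0.00115257, 0.00108929, 0.00027966,
       0.00132072, 0.00044553]), 'effort': array([ 2.30649566e-03, -8.52587342e+01,  6.40813485e-01, -4.26692820e+01,
       -4.88446536e-02,  1.64462475e-02,  9.55699375e-05]), 'tool_pos': array([ 257.40900214, -569.142137  ,  204.86771569]), 'eef_rot': array([ 0.14893281, -0.14915921,  0.69160054, -0.69083952]), 'contact_force': array([-0.71748756,  0.65355635, -0.49351336]), 'ft_torque': array([0.02385   , 0.01925363, 0.01572918]), 'opening': 94.14887865551387}
[[-0.911 -0.001  0.412]
 [-0.412  0.001 -0.911]
 [ 0.    -1.    -0.001]]
['MotionError', '__class__', '__delattr__', '__dict__', '__dir__', '__doc__', '__eq__', '__format__', '__ge__', '__getattribute__', '__getstate__', '__gt__', '__hash__', '__init__', '__init_subclass__', '__le__', '__lt__', '__module__', '__ne__', '__new__', '__reduce__', '__reduce_ex__', '__repr__', '__setattr__', '__sizeof__', '__str__', '__subclasshook__', '__weakref__', 'grip_point_offset'] 18.8
```

View pics/scene0.png

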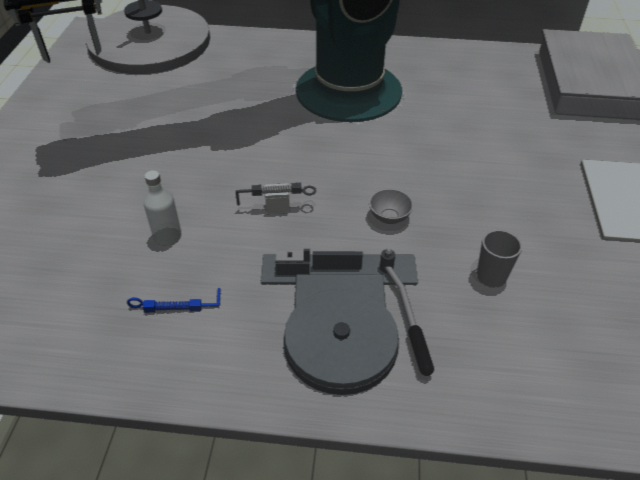

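View pics/top0.png

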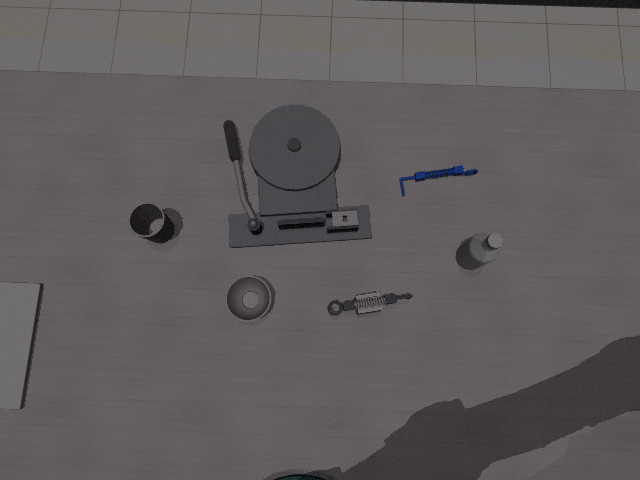

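The steel spring sits on the white rest: eye at top (335,308), pin at (410,297), and in the scene view the pin is at (238,195). The blue look-alike lies at top (440,175) / scene (175,305) and I'll leave it alone. The anchor strip is at top (345,219) with its hole visible, and the post is at top (255,226). I'll confirm with one enlarged crop.

Run:
```python
from h import *
c=np.load("top0.npy",allow_pickle=True).item(); p=c["pixels"][195:325,225:425]
p=cv2.convertScaleAbs(cv2.resize(p,None,fx=4,fy=4,interpolation=cv2.INTER_CUBIC),alpha=1.8)
for i in range(0,800,80): cv2.line(p,(i,0),(i,6),(0,255,255),1); cv2.putText(p,str(225+i//4),(i,16),0,.4,(0,255,255))
for i in range(0,520,40): cv2.line(p,(0,i),(6,i),(0,255,255),1); cv2.putText(p,str(195+i//4),(8,i+4),0,.4,(0,255,255))
cv2.imwrite("pics/topcrop.png",p)
```

```text
(no output)
```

View pics/topcrop.png

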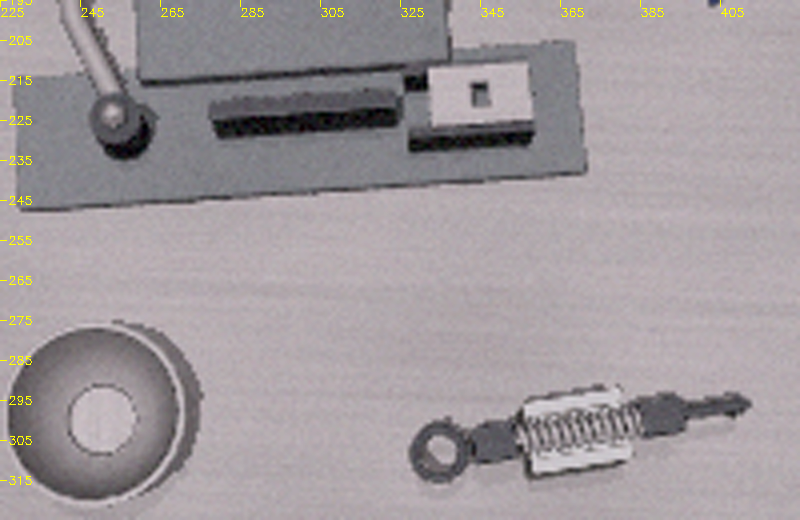

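Crop confirms: steel spring on the white rest, eye at about (335,308), hook plug (390,298), pin bend (411,296); strip hole (345,218.5), post head (253,223).

Run:
```python
from h import *
c=np.load("top0.npy",allow_pickle=True).item(); s=np.load("scene0.npy",allow_pickle=True).item()
cr=lambda x,y:(225+x/4-.375,195+y/4-.375)
def P(n,x,y,z): r=at_z(c,cr(x,y),z)[0]; print(n,r.round(1)); return r
tl=P("sTL",430,67,45);tr=P("sTR",528,61,45);br=P("sBR",533,120,45);bl=P("sBL",430,125,45)
# strip mask (bright)
g=cv2.cvtColor(c["pixels"],cv2.COLOR_BGR2GRAY); print(g[212:228,328:364])
hole=P("hole",481,95,45); post=P("head",113,113,58)
ra=P("railE",210,107,49); rb=P("railH",395,97,49)
hook=P("hookplug top",662,412,61); ep=P("eyeplug top",494,441,61); eye=P("eye",439,451,45); pin=P("pinbend",742,405,56)
def d(a,b): v=b-a; print(np.linalg.norm(v[:2]).round(1),np.degrees(np.arctan2(v[1],v[0])).round(2))
an=(tl+tr+br+bl)/4; print("anchor",an); d(an,post);d(hole,post);d(rb,ra);d(hook,ep);d(hook,eye);d(pin,eye);d(pin,hook)
for n,p in dict(an=an,hole=hole,post=post,hook=hook,ep=ep,eye=eye,pin=pin).items(): print(n,proj(s,p).round(1))
```

```text
sTL [630.3 -37.6  45. ]
sTR [635.2 -86.   45. ]
sBR [605.2 -89.2  45. ]
sBL [600.7 -38.6  45. ]
[[ 45  48  51  45 101 103 103 104 106 103 103 103 103 101 103 103 103 104
  102 105 102 103 103 103  99 102 102 105 100  60  74  73  69  72  72  70]
 [ 49  50  34  29 103 105 100 102 103 102 104 101 103 102 103 103 100 103
  104 105 100 102  99 100 104 101 104 102 100  62  70  71  73  71  72  70]
 [  3  23  17  11  99 101 102 101 102 103 103 101 102 103 103 102 101 100
   99 101 103 100 100  99 102 101 102 102 101  72  70  72  71  73  72  70]
 [ 14  15  11  14  99 104 103 104 103 104 101 104 100 101  88  72  75  73
   67  96 102 103 102 103 103  99 103 101 101  74  68  72  73  70  71  72]
 [ 16   0  10   5  80 100 104 103 100 102 101 100 102 101  68  23  12  16
   35  91 101  98  99 101 101 101 101 103 102  75  70  70  71  69  69  73]
 [ 21  17  26  29  78  99 102 102 101 100 101 102 101 103  88  44  38  39
   41  90 100 105 103 103 102 104 103 104 100  77  71  71  68  72  70  71]
 [ 64  64  65  69  90 101 104 102 106 103 106 103 105 103  88  40  62  64
   65  88 103 103 101 102 104 103 10
[... 1176 characters left out ...]
0  46  42  44  43  49  52  49  59  71  71  71  74  73]
 [ 49  52  46  51  51  39  40  43  45  53  47  51  46  52  52  50  50  46
   47  46  50  50  49  49  48  48  40  38  41  35  49  69  71  71  69  72]]
hole [616.9 -63.2  45. ]
head [597.5 115.9  58. ]
railE [604.6  69.8  49. ]
railH [613.2 -20.9  49. ]
hookplug top [ 462.5 -151.6   61. ]
eyeplug top [445.9 -73.4  61. ]
eye [441.6 -48.3  45. ]
pinbend [ 467.8 -189.9   56. ]
anchor [617.82744292 -62.85244053  45.        ]
179.9 96.48
180.2 96.18
91.1 95.4
80.0 101.98
105.5 101.46
144.0 100.5
38.6 97.87
an [[289.7 253.9]]
hole [[289.6 253.5]]
post [[388.3 249. ]]
hook [[256.5 187.4]]
ep [[296.5 184.8]]
eye [[309.2 190.3]]
pin [[237.4 189.6]]
```

```bash
cat >> h.py <<'E'
def go(x,y,z,jaw=None):
    "print shift (tool axes) and turn about tool y (deg) from measured pose to TCP x,y,z with jaw z-axis at world angle jaw"
    s,r=q(); M=r.as_matrix(); a=np.degrees(np.arctan2(M[1,2],M[0,2]))
    print("t",round(s["clock"],2),"tcp",s["tool_pos"].round(2),"jaw",a.round(2),"tilt",(M[:,1]).round(4),"F",s["contact_force"].round(1),"T",s["ft_torque"].round(2),"open",round(s["opening"],1))
    print("shift",(M.T@(np.array([x,y,z])-s["tool_pos"])).round(2),"turn", None if jaw is None else round(-(jaw-a),2))
E
python3 -c "
from h import *
go(462.5,-151.6,120,11.6)"
```

```text
t 0.1 tcp [ 257.41 -569.14  204.87] jaw -65.66 tilt [-5.e-04  1.e-03 -1.e+00] F [-0.7  0.7 -0.5] T [0.02 0.02 0.02] open 94.1
shift [-358.94   85.17 -295.83] turn -77.26
```

>>> jog_arm(
  rows=[
    [[0, -10, 0], [-45, 5, -37], 0.2],
    [[0, -20, 0], [-90, 10, -74], 0.4],
    [[0, -30, 0], [-135, 20, -111], 0.5],
    [[0, -40, 0], [-180, 30, -148], 0.5],
    [[0, -50, 0], [-225, 45, -185], 0.5],
    [[0, -60, 0], [-270, 60, -222], 0.5],
    [[0, -70, 0], [-315, 75, -259], 0.5],
    [[0, -77.3, 0], [-358.9, 85, -295.8], 0.5],
    [[0, -77.3, 0], [-358.9, 85, -295.8], 0.5],
    [[0, -77.3, 0], [-358.9, 85, -295.8], 0.5],
    [[0, -77.3, 0], [-358.9, 85, -295.8], 0.5],
  ],
  squeeze=30,
)

```text
clock: 1.48
tool_pos: [462.3, -153.1, 120.5]
eef_rot: [-0.547, 0.548, -0.447, 0.447]
contact_force: [-0.0, -0.0, -0.3]
opening: 47.1
```

Run:
```python
from h import *
go(462.7,-152,34,11.6)
s=snap("scene"); print(s["pixels"].shape)
a,b=s["pixels"][170:240,225:325],s["pixels"][235:290,245:445]
p=np.vstack([np.hstack([cv2.resize(a,None,fx=4,fy=4,interpolation=2),np.zeros((280,400,3),np.uint8)]),cv2.resize(b,None,fx=4,fy=4,interpolation=2)])
p=cv2.convertScaleAbs(p,alpha=1.3); cv2.imwrite("pics/s1.png",p)
```

```text
t 1.48 tcp [ 462.27 -153.14  120.51] jaw 11.51 tilt [-2.e-04 -3.e-04 -1.e+00] F [-0.  -0.  -0.3] T [-0.05 -0.09 -0.05] open 47.1
shift [-1.06 86.51  0.67] turn -0.09
(480, 640, 3)
```

View pics/s1.png

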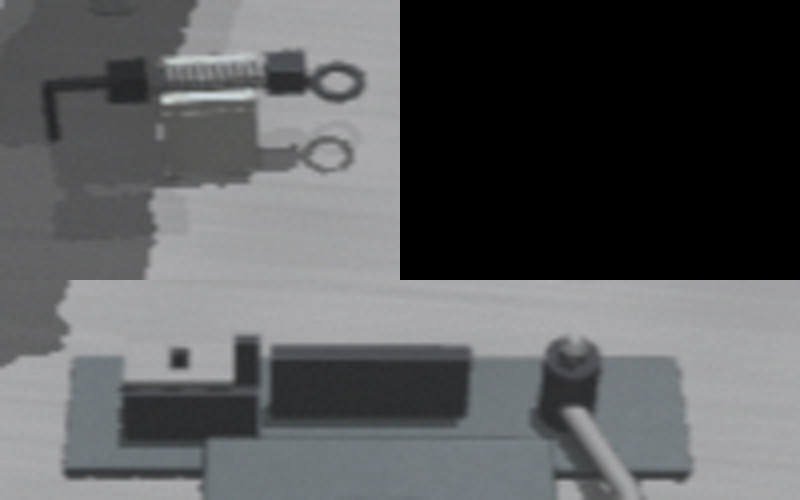

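Run:
```python
from h import *
go(462.1,-149.8,38,11.6)
```

```text
t 1.52 tcp [ 462.33 -153.08  120.54] jaw 11.52 tilt [-0.e+00 -3.e-04 -1.e+00] F [-0.1 -0.4  0.4] T [-0.01 -0.12 -0.02] open 46.8
shift [-3.28 82.54  0.44] turn -0.08
```

>>> jog_arm(
  rows=[
    [[0, 0, 0], [-3.3, 0, 0.4], 0.55],
    [[0, 0, 0], [-3.3, 30, 0.4], 0.55],
    [[0, 0, 0], [-3.3, 55, 0.4], 0.55],
    [[0, 0, 0], [-3.3, 72, 0.4], 0.55],
    [[0, 0, 0], [-3.3, 82, 0.4], 0.55],
    [[0, 0, 0], [-3.3, 82.5, 0.4], 0.55],
    [[0, 0, 0], [-3.3, 82.5, 0.4], 0.6],
    [[0, 0, 0], [-3.3, 82.5, 0.4], 0.7],
    [[0, 0, 0], [-3.3, 82.5, 0.4], 0.8],
    [[0, 0, 0], [-3.3, 82.5, 0.4], 0.9],
    [[0, 0, 0], [-3.3, 82.5, 0.4], 1.0],
    [[0, 0, 0], [-3.3, 82.5, 0.4], 1.0],
    [[0, 0, 0], [-3.3, 82.5, 0.4], 1.0],
  ],
  squeeze=40,
)

```text
clock: 3.15
tool_pos: [462.5, -148.8, 38.1]
eef_rot: [-0.548, 0.548, -0.447, 0.447]
contact_force: [-0.4, -1.6, 6.3]
opening: 15.9
```

Run:
```python
from h import *
go(462.1,-149.8,38,11.6)
```

```text
t 3.15 tcp [ 462.48 -148.79   38.06] jaw 11.64 tilt [ 1.e-04 -1.e-04 -1.e+00] F [-0.4 -1.6  6.3] T [-0.16  0.25 -0.02] open 15.9
shift [ 0.92  0.06 -0.57] turn 0.04
```

>>> jog_arm(
  rows=[
    [[0, 0, 0], [0, -5, 0], 1.0],
    [[0, 0, 0], [0, -15, 0], 1.0],
    [[0, 0, 0], [0, -35, 0], 1.0],
    [[0, 0, 0], [0, -55, 0], 1.0],
    [[0, 0, 0], [0, -75, 0], 1.0],
    [[0, 1, 0], [-15, -80, 27], 1.0],
    [[0, 2, 0], [-30, -80, 55], 1.0],
    [[0, 3, 0], [-50, -80, 90], 1.0],
    [[0, 4, 0], [-70, -80, 125], 1.0],
    [[0, 5.5, 0], [-85, -80, 155], 1.0],
    [[0, 5.5, 0], [-95, -80, 172], 1.0],
    [[0, 5.5, 0], [-95, -80, 172], 1.0],
    [[0, 5.5, 0], [-95, -80, 172], 1.0],
  ],
)

```text
clock: 4.78
tool_pos: [611.0, -22.0, 117.9]
eef_rot: [-0.526, 0.526, -0.473, 0.473]
contact_force: [-0.1, -0.7, -1.4]
opening: 16.2
```

Run:
```python
from h import *
go(612.4,-20.6,90,6.2)
f=lambda a:cv2.convertScaleAbs(cv2.resize(a,None,fx=4,fy=4,interpolation=2),alpha=1.5)
s=snap("scene"); c=snap("top"); np.save("s2.npy",s,allow_pickle=True); np.save("c2.npy",c,allow_pickle=True)
p=np.vstack([f(s["pixels"][195:275,235:435]),f(c["pixels"][190:260,225:425])]); cv2.imwrite("pics/s2.png",p)
print(proj(s,[601,-60,80]),proj(c,[610,-60,80]))
```

```text
t 4.78 tcp [610.96 -21.98 117.95] jaw 6.11 tilt [-6.e-04 -4.e-04 -1.e+00] F [-0.1 -0.7 -1.4] T [-0.12 -0.11 -0.02] open 16.2
shift [-1.23 27.95  1.59] turn -0.09
[[291.9434149  234.22229462]] [[343.91876519 217.11172988]]
```

View pics/s2.png

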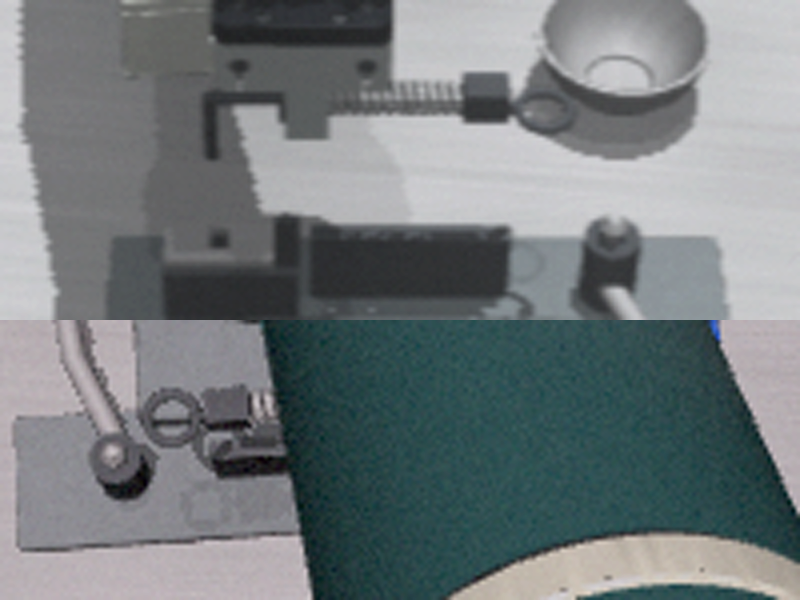

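The spring is held level. In the scene view the pin bend is at crop (210,95) and the tip at (212,158), with the strip hole at (219,240); the arm hides the pin in the top view. Next I'll refine the post and hole with one zoomed overlay.

Run:
```python
from h import *
c=np.load("top0.npy",allow_pickle=True).item(); s=np.load("scene0.npy",allow_pickle=True).item()
th=np.linspace(0,2*np.pi,60)
def circ(p,r,z): return np.c_[p[0]+r*np.cos(th),p[1]+r*np.sin(th),0*th+z]
post=np.array([600.,115.5]); hole=np.array([616.9,-63.2]); u=(post-hole)/np.linalg.norm(post-hole); v=np.array([-u[1],u[0]])
print(np.degrees(np.arctan2(u[1],u[0])))
def rect(x0,x1,w,z): return [np.r_[hole+u*a+v*b,z] for a,b in((x0,-w),(x1,-w),(x1,w),(x0,w),(x0,-w))]
def view(c,x0,y0,w,h,k):
    p=cv2.convertScaleAbs(cv2.resize(c["pixels"][y0:y0+h,x0:x0+w],None,fx=k,fy=k,interpolation=cv2.INTER_NEAREST),alpha=1.5)
    for pts,col in((circ(post,6.5,55),(0,0,255)),(circ(post,13,46),(0,255,0)),(rect(-25,25,15,45),(0,255,255)),(rect(-4,4,6,45),(0,0,255)),(rect(41,133,5,49),(255,255,0))):
        uv=(proj(c,pts)-[x0,y0]+.5)*k; cv2.polylines(p,[uv.astype(np.int32)],False,col,1)
    return p
a=np.vstack([view(c,240,203,130,40,6),view(s,270,235,130,50,6)])
cv2.imwrite("pics/ov.png",a)
```

```text
95.40250305227337
```

View pics/ov.png

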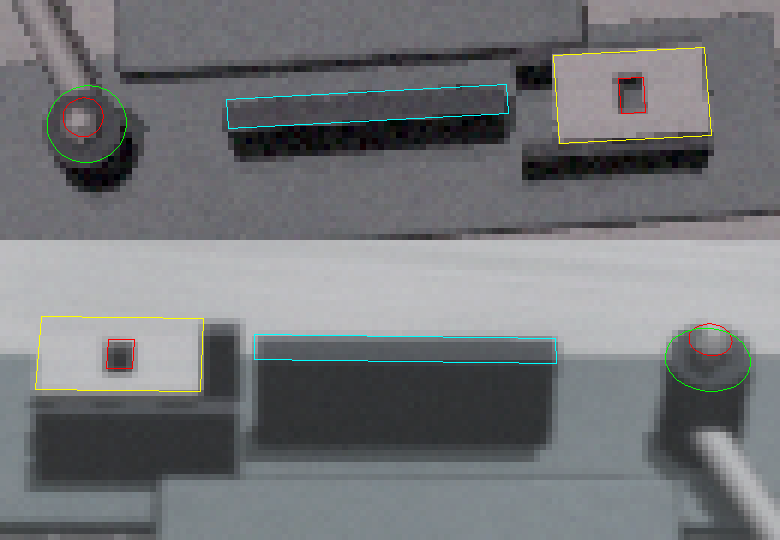

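Run:
```python
from h import *
s=np.load("s2.npy",allow_pickle=True).item()
a=np.radians(96.11);u=np.array([np.cos(a),np.sin(a)]); t=np.array([610.96,-21.98])
pin=t-42.8*u; print(pin,proj(s,[[*pin,133],[*pin,97],[*(t+77.2*u),141]]))
g=cv2.cvtColor(s["pixels"],cv2.COLOR_BGR2GRAY); print(g[216:238,282:294])
print(at_z(s,[287.6,234.1],97))
a=np.radians(95.4);u=np.array([np.cos(a),np.sin(a)]); T=np.array([616.9,-63.2])+42.8*u; print(T); go(*T,70,5.4)
```

```text
[615.5155299  -64.53686957] [[287.24565598 218.84087433]
 [287.97248329 233.2540005 ]
 [356.76425493 215.83155807]]
[[64 64 65 64 64 61 61 59 60 61 61 63]
 [66 66 65 64 61 54 49 48 53 58 60 59]
 [65 66 64 56 44 40 37 38 38 40 40 40]
 [64 63 63 52 40 37 36 38 37 36 39 38]
 [65 65 63 51 37 32 34 34 34 36 36 39]
 [64 63 61 49 34 29 33 43 48 49 53 71]
 [66 65 62 51 34 31 34 50 62 61 65 90]
 [64 65 63 51 34 29 32 51 63 63 67 90]
 [64 63 63 54 37 31 35 51 62 63 64 69]
 [64 64 62 53 38 30 34 50 63 63 63 65]
 [64 63 62 51 38 31 32 50 62 63 63 67]
 [64 65 64 53 37 30 31 48 62 64 63 64]
 [65 65 63 54 36 26 31 50 63 65 64 64]
 [66 65 62 53 38 30 31 49 63 63 65 63]
 [65 64 63 57 40 30 32 49 63 63 63 62]
 [63 64 63 56 42 31 30 48 62 64 63 65]
 [62 64 63 57 42 31 30 43 57 63 64 60]
 [66 64 63 57 43 30 30 42 56 63 62 64]
 [66 65 64 62 49 36 34 45 58 64 65 64]
 [66 64 64 64 63 59 58 62 63 62 63 64]
 [66 66 66 66 65 66 65 65 65 65 64 65]
 [65 65 66 66 66 66 66 66 65 65 66 65]]
[[617.64838145 -64.89153409  97.        ]]
[612.87216419 -20.58994791]
t 4.88 tcp [611.1  -22.09 118.09] jaw 6.08 tilt [-3.e-04 -5.e-04 -1.e+00] F [-1.1  0.1 -0.9] T [-0.11 -0.12 -0.02] open 15.9
shift [-1.33 48.09  1.94] turn 0.68
```

>>> jog_arm(
  rows=[
    [[0, 0.7, 0], [-1.8, 10, 1.9], 1.0],
    [[0, 0.7, 0], [-1.8, 25, 1.9], 1.0],
    [[0, 0.7, 0], [-1.8, 38, 1.9], 1.0],
    [[0, 0.7, 0], [-1.8, 45, 1.9], 1.0],
    [[0, 0.7, 0], [-1.8, 48, 1.9], 1.0],
    [[0, 0.7, 0], [-1.8, 48, 1.9], 1.0],
    [[0, 0.7, 0], [-1.8, 48, 1.9], 1.0],
  ],
)

```text
clock: 5.75
tool_pos: [613.6, -19.0, 70.3]
eef_rot: [0.523, -0.523, 0.476, -0.476]
contact_force: [-0.2, -0.0, -1.6]
opening: 15.4
```

Run:
```python
from h import *
go(612.87,-20.1,70,5.4)
f=lambda a:cv2.convertScaleAbs(cv2.resize(a,None,fx=8,fy=8,interpolation=2),alpha=1.7)
s=snap("scene"); c=snap("top"); cv2.imwrite("pics/s3.png",f(s["pixels"][215:275,265:365]))
```

```text
t 5.75 tcp [613.61 -18.97  70.31] jaw 5.44 tilt [ 5.e-04 -0.e+00 -1.e+00] F [-0.2 -0.  -1.6] T [-0.07 -0.09  0.03] open 15.4
shift [ 1.06  0.31 -0.84] turn 0.04
```

View pics/s3.png

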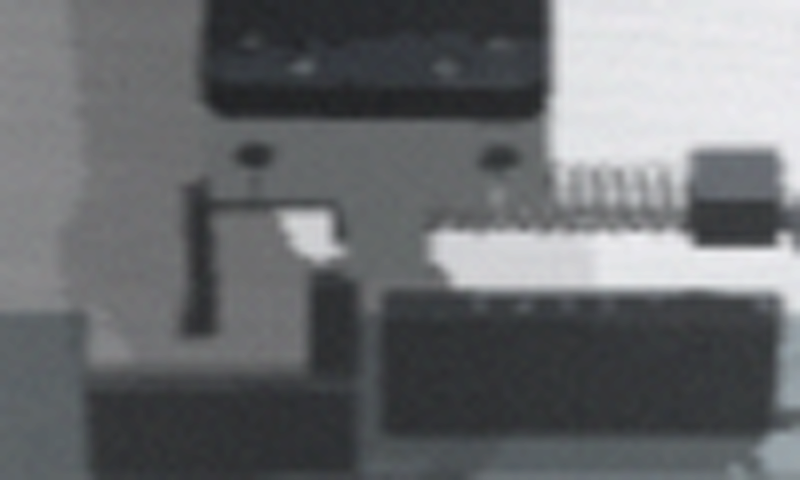

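Run:
```python
from h import *
s=snap("scene")
a=np.radians(95.4);u=np.array([np.cos(a),np.sin(a)]); T=np.array([613.61,-18.97]); pin=T-42.8*u
print(pin, ((proj(s,[[*pin,85.3],[*pin,49.3],[pin[0]+3,pin[1],49.3],[616.9,-63.2,45],[*(T+77.2*u),93.3]])-[265,215]+.5)*8).round(0))
g=cv2.cvtColor(s["pixels"],cv2.COLOR_BGR2GRAY); print(g[236:262,284:296])
```

```text
[617.63783581 -61.58005209] [[201. 194.]
 [207. 302.]
 [205. 312.]
 [201. 312.]
 [741. 177.]]
[[65 65 65 66 66 65 61 60 60 61 60 59]
 [66 64 65 65 63 56 48 54 60 62 62 59]
 [66 66 67 58 46 40 42 53 60 60 61 59]
 [65 65 64 59 45 37 41 52 59 57 58 58]
 [66 66 65 55 37 30 32 34 41 42 42 42]
 [66 67 64 58 41 31 29 41 50 52 52 51]
 [65 66 64 58 42 30 32 49 62 64 64 64]
 [67 66 65 58 42 31 28 48 61 65 64 65]
 [65 65 64 58 42 30 30 43 58 65 64 66]
 [65 65 65 63 46 30 31 42 59 64 65 66]
 [67 66 65 63 49 31 30 41 58 64 65 64]
 [66 64 65 64 49 32 29 43 58 66 64 67]
 [64 65 64 62 49 31 30 42 57 65 66 64]
 [65 66 65 63 48 30 31 38 55 63 65 64]
 [65 65 65 64 49 31 29 36 52 64 65 66]
 [68 67 64 60 49 33 30 38 55 67 66 66]
 [68 66 64 57 44 32 29 35 54 66 66 65]
 [66 66 64 57 42 31 30 37 55 66 66 66]
 [66 67 65 53 37 30 30 35 55 67 66 68]
 [66 65 63 50 36 29 29 37 56 66 65 67]
 [67 67 62 50 35 33 35 40 54 67 65 66]
 [67 66 65 58 55 54 56 59 62 66 67 66]
 [68 67 66 65 65 66 64 65 67 66 66 67]
 [67 67 66 67 66 66 67 65 65 67 67 67]
 [60 59 59 58 60 60 60 58 59 59 60 59]
 [51 50 51 49 52 50 51 51 51 50 51 51]]
```

>>> jog_arm(
  rows=[
    [[0, 0, 0], [1.2, 0, -0.8], 1.0],
    [[0, 0, 0], [1.2, 1.5, -0.8], 1.0],
    [[0, 0, 0], [1.2, 3, -0.8], 1.0],
    [[0, 0, 0], [1.2, 4, -0.8], 1.0],
    [[0, 0, 0], [1.2, 5, -0.8], 1.0],
    [[0, 0, 0], [1.2, 5, -0.8], 1.0],
    [[0, 0, 0], [1.2, 5, -0.8], 1.0],
  ],
)

```text
clock: 6.78
tool_pos: [612.7, -20.2, 64.9]
eef_rot: [0.523, -0.523, 0.476, -0.476]
contact_force: [-0.8, -0.3, -2.0]
opening: 15.4
```

>>> jog_arm(
  rows=[
    [[0, 0, 0], [0, 0.5, 0], 1.0],
    [[0, 0, 0], [0, 1, 0], 1.0],
    [[0, 0, 0], [0, 1.5, 0], 1.0],
    [[0, 0, 0], [0, 2, 0], 1.0],
    [[0, 0, 0], [0, 2, 0], 1.0],
  ],
)

```text
clock: 7.4
tool_pos: [612.7, -20.2, 62.9]
eef_rot: [-0.523, 0.523, -0.476, 0.476]
contact_force: [0.7, 0.0, -2.0]
opening: 15.4
```

>>> jog_arm(
  rows=[
    [[0, 0, 0], [0, 0.7, 0], 1.0],
    [[0, 0, 0], [0, 1.4, 0], 1.0],
    [[0, 0, 0], [0, 2.1, 0], 1.0],
    [[0, 0, 0], [0, 2.8, 0], 1.0],
    [[0, 0, 0], [0, 3, 0], 1.0],
    [[0, 0, 0], [0, 3, 0], 1.0],
  ],
)

```text
clock: 8.15
tool_pos: [612.7, -20.2, 59.9]
eef_rot: [0.523, -0.523, 0.476, -0.476]
contact_force: [-0.3, 0.6, -1.9]
opening: 15.9
```

>>> jog_arm(
  rows=[
    [[0, 0, 0], [0, 1, 0], 1.0],
    [[0, 0, 0], [0, 2, 0], 1.0],
    [[0, 0, 0], [0, 3, 0], 1.0],
    [[0, 0, 0], [0, 4, 0], 1.0],
    [[0, 0, 0], [0, 5, 0], 1.0],
    [[0, 0, 0], [0, 6, 0], 1.0],
    [[0, 0, 0], [0, 6, 0], 1.0],
  ],
)

```text
clock: 9.02
tool_pos: [612.6, -20.2, 53.8]
eef_rot: [-0.523, 0.523, -0.476, 0.476]
contact_force: [-1.1, 0.2, -1.9]
opening: 15.9
```

>>> jog_arm(
  rows=[
    [[0, 0, 0], [0, 1, 0], 1.0],
    [[0, 0, 0], [0, 2, 0], 1.0],
    [[0, 0, 0], [0, 3, 0], 1.0],
    [[0, 0, 0], [0, 4, 0], 1.0],
    [[0, 0, 0], [0, 5, 0], 1.0],
    [[0, 0, 0], [0, 6, 0], 1.0],
    [[0, 0, 0], [0, 7, 0], 1.0],
    [[0, 0, 0], [0, 8, 0], 1.0],
    [[0, 0, 0], [0, 9, 0], 1.0],
    [[0, 0, 0], [0, 9, 0], 1.0],
  ],
)

```text
clock: 10.28
tool_pos: [612.6, -20.2, 44.9]
eef_rot: [-0.523, 0.523, -0.476, 0.476]
contact_force: [0.2, 0.0, -2.4]
opening: 15.7
```

>>> jog_arm(
  rows=[
    [[0, 0, 0], [0, 0.5, 0], 1.0],
    [[0, 0, 0], [0, 1, 0], 1.0],
    [[0, 0, 0], [0, 1.5, 0], 1.0],
    [[0, 0, 0], [0, 2, 0], 1.0],
    [[0, 0, 0], [0, 2.4, 0], 1.0],
    [[0, 0, 0], [0, 2.4, 0], 1.0],
  ],
)

```text
clock: 11.02
tool_pos: [612.8, -20.1, 42.6]
eef_rot: [0.523, -0.523, 0.476, -0.476]
contact_force: [0.5, 0.3, 2.3]
opening: 15.5
```

Run:
```python
from h import *
go(612.87,-20.1,42,5.4)
```

```text
t 11.03 tcp [612.79 -20.13  42.63] jaw 5.44 tilt [ 1.e-04  1.e-04 -1.e+00] F [0.5 0.3 2.3] T [ 0.29 -0.03  0.02] open 15.5
shift [-0.02  0.63  0.08] turn 0.04
```

>>> jog_arm(
  rows=[
    [[0, 0, 0], [0, 0, 0], 0.8],
    [[0, 0, 0], [0, 0, 0], 0.74],
    [[0, 0, 0], [0, 0, 0], 0.68],
    [[0, 0, 0], [0, 0, 0], 0.68],
    [[0, 0, 0], [0, -5, 0], 0.68],
    [[0, 0, 0], [0, -20, 0], 0.68],
    [[0, 0, 0], [0, -40, 0], 0.68],
    [[0, 0, 0], [0, -55, 0], 0.68],
    [[0, 0, 0], [-25, -60, 0], 0.68],
    [[0, 0, 0], [-50, -60, 0], 0.68],
    [[0, 0, 0], [-75, -60, 0], 0.68],
    [[0, 0, 0], [-75, -60, 0], 0.68],
    [[0, 0, 0], [-75, -60, 0], 0.68],
  ],
)

```text
clock: 12.65
tool_pos: [605.8, 53.7, 103.0]
eef_rot: [0.523, -0.523, 0.476, -0.476]
contact_force: [0.2, -0.5, -0.6]
opening: 30.1
```

Run:
```python
from h import *
a=np.radians(95.4);u=np.array([np.cos(a),np.sin(a)]);T=np.array([612.79,-20.13])+75*u
go(*T,42.6,5.4)
f=lambda a:cv2.convertScaleAbs(cv2.resize(a,None,fx=5,fy=5,interpolation=2),alpha=1.7)
s=snap("scene"); c=snap("top"); cv2.imwrite("pics/s4.png",np.vstack([f(s["pixels"][215:275,255:415]),f(c["pixels"][195:245,225:385])]))
```

```text
t 12.65 tcp [605.83  53.71 103.04] jaw 5.41 tilt [ 4.e-04 -4.e-04 -1.e+00] F [ 0.2 -0.5 -0.6] T [-0.11 -0.07  0.01] open 30.1
shift [-8.600e-01  6.044e+01 -4.000e-02] turn 0.01
```

View pics/s4.png

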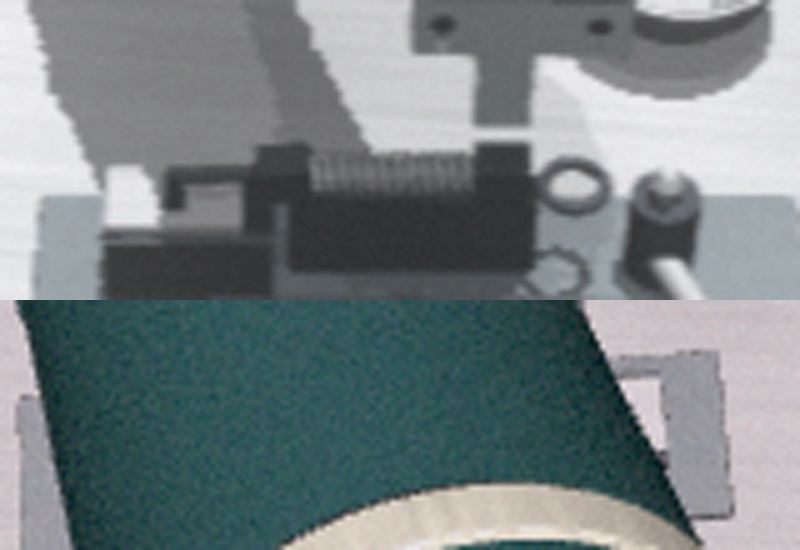

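The pin is in the hole, at scene crop (172,200). The spring lies level on the rail, with the eye plug at (503,160), directly below the fingers, and the eye at (572,185) short of the post (665,195).

>>> jog_arm(
  rows=[
    [[0, 0, 0], [-0.8, 25, 0], 0.68],
    [[0, 0, 0], [-0.8, 45, 0], 0.68],
    [[0, 0, 0], [-0.8, 56, 0], 0.68],
    [[0, 0, 0], [-0.8, 60, 0], 0.68],
    [[0, 0, 0], [-0.8, 60, 0], 0.68],
    [[0, 0, 0], [-0.8, 60, 0], 0.76],
    [[0, 0, 0], [-0.8, 60, 0], 0.84],
    [[0, 0, 0], [-0.8, 60, 0], 0.92],
    [[0, 0, 0], [-0.8, 60, 0], 1.0],
    [[0, 0, 0], [-0.8, 60, 0], 1.0],
    [[0, 0, 0], [-0.8, 60, 0], 1.0],
  ],
  squeeze=55,
)

```text
clock: 14.12
tool_pos: [605.7, 55.4, 42.7]
eef_rot: [0.523, -0.523, 0.476, -0.476]
contact_force: [-0.3, 0.6, 4.5]
opening: 15.7
```

>>> jog_arm(
  rows=[
    [[0, 0, 0], [0, -1, 0], 1.0],
    [[0, 0, 0], [0, -3, 0], 1.0],
    [[0, 0, 0], [0, -5, 0], 1.0],
    [[0, 0, 0], [0, -5, 0], 1.0],
  ],
)

```text
clock: 14.62
tool_pos: [605.5, 55.2, 47.6]
eef_rot: [0.523, -0.523, 0.476, -0.476]
contact_force: [-0.8, 0.0, -2.1]
opening: 15.2
```

Run:
```python
from h import *
go(600,115.5,42,5.4)
```

```text
t 14.62 tcp [605.53  55.22  47.64] jaw 5.44 tilt [ 0.  0. -1.] F [-0.8  0.  -2.1] T [ 0.05 -0.06  0.03] open 15.2
shift [-60.54   5.64   0.21] turn 0.04
```

>>> jog_arm(
  rows=[
    [[0, 0, 0], [0, -3, 0], 1.0],
    [[0, 0, 0], [0, -6, 0], 1.0],
    [[0, 0, 0], [0, -9.5, 0], 1.0],
    [[0, 0, 0], [0, -9.5, 0], 1.0],
    [[0, 0, 0], [-2, -9.5, 0], 1.0],
    [[0, 0, 0], [-4, -9.5, 0], 1.0],
    [[0, 0, 0], [-6, -9.5, 0], 1.0],
    [[0, 0, 0], [-8, -9.5, 0], 1.0],
    [[0, 0, 0], [-10, -9.5, 0], 1.0],
    [[0, 0, 0], [-10, -9.5, 0], 1.0],
  ],
)

```text
clock: 15.88
tool_pos: [604.5, 64.2, 56.8]
eef_rot: [-0.523, 0.523, -0.476, 0.476]
contact_force: [1.2, -6.8, -2.5]
opening: 15.9
```

Run:
```python
from h import *
go(600,115.5,57,5.4)
```

```text
t 15.88 tcp [604.55  64.19  56.82] jaw 5.4 tilt [-4.0e-04 -1.3e-03 -1.0e+00] F [ 1.2 -6.8 -2.5] T [-1.54 -0.33  0.04] open 15.9
shift [-51.51  -0.25   0.31] turn 0.0
```

>>> jog_arm(
  rows=[
    [[0, 0, 0], [-3, -0.5, 0], 1.0],
    [[0, 0, 0], [-6, -0.5, 0], 1.0],
    [[0, 0, 0], [-9, -0.5, 0], 1.0],
    [[0, 0, 0], [-12, -0.5, 0], 1.0],
    [[0, 0, 0], [-15, -0.5, 0], 1.0],
    [[0, 0, 0], [-18, -0.5, 0], 1.0],
    [[0, 0, 0], [-21, -0.5, 0.2], 1.0],
    [[0, 0, 0], [-23, -0.5, 0.3], 1.0],
    [[0, 0, 0], [-23, -0.5, 0.3], 1.0],
    [[0, 0, 0], [-23, -0.5, 0.3], 1.0],
  ],
)

```text
clock: 17.12
tool_pos: [602.6, 86.0, 57.1]
eef_rot: [-0.522, 0.524, -0.476, 0.476]
contact_force: [0.7, -10.3, -3.6]
opening: 15.5
```

Run:
```python
from h import *
go(600,115.5,57,5.4)
th=np.linspace(0,2*np.pi,60)
a=np.radians(95.4);u=np.array([np.cos(a),np.sin(a)]); s0,r=q(); T=s0["tool_pos"][:2]; e=T+27.5*u; print("eye est",e)
c_=lambda p,r,z: np.c_[p[0]+r*np.cos(th),p[1]+r*np.sin(th),0*th+z]
f=lambda a,k:cv2.convertScaleAbs(cv2.resize(a,None,fx=k,fy=k,interpolation=cv2.INTER_CUBIC),alpha=1.7)
s=snap("scene"); p=s["pixels"]
x0,y0,k=360,225,10; z=f(p[y0:y0+40,x0:x0+50],k)
for P,col in((c_([600,115.5],6.5,55),(0,0,255)),(c_(e,9,63.3),(0,255,255))):
    cv2.polylines(z,[((proj(s,P)-[x0,y0]+.5)*k).astype(np.int32)],False,col,1)
w=f(p[215:275,265:415],5); z=np.hstack([z,np.zeros((400,250,3),np.uint8)])[:300+100]
cv2.imwrite("pics/s5.png",np.vstack([z[:300,:750],w]))
```

```text
t 17.12 tcp [602.64  85.96  57.11] jaw 5.35 tilt [-8.0e-04 -2.4e-03 -1.0e+00] F [  0.7 -10.3  -3.6] T [-2.52 -0.4   0.07] open 15.5
shift [-29.66   0.04   0.13] turn -0.05
eye est [600.05024736 113.33872716]
```

View pics/s5.png

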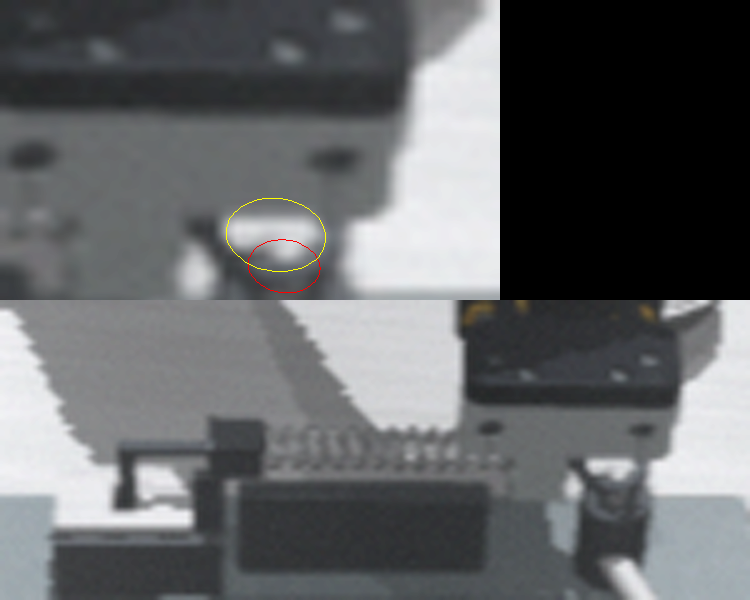

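Run:
```python
from h import *
np.set_printoptions(linewidth=200)
s=snap("scene"); g=cv2.cvtColor(s["pixels"],cv2.COLOR_BGR2GRAY); print("cols 376..399"); 
for r in range(242,268): print(r,g[r,376:400])
s0=np.load("scene0.npy",allow_pickle=True).item(); g=cv2.cvtColor(s0["pixels"],cv2.COLOR_BGR2GRAY); print("initial")
for r in range(246,268): print(r,g[r,376:400])
print(proj(s,[[600,115.5,59],[600,115.5,46],[600,113.3,63.3],[600,113.3,60.8]]))
```

```text
cols 376..399
242 [ 63  63  63  62  63  63  64  64  64  63  65  63  64  66  63  61  55  52  54  58  62  64  70 110]
243 [ 64  65  63  64  64  63  63  64  64  64  63  64  65  64  65  64  58  59  64  65  66  65  77 111]
244 [ 62  63  65  64  64  63  64  65  64  64  65  64  65  64  65  64  62  61  65  66  64  66  80 114]
245 [ 64  63  63  62  62  63  63  65  65  66  66  67  66  65  67  65  60  63  62  64  65  70  98 127]
246 [ 62  63  57  53  55  57  71  82  83  84  84  84  84  84  84  72  60  61  64  72  76  93 121 137]
247 [ 64  63  52  40  40  46  92 120 123 123 121 122 123 123 121 100  72  62  80 112 130 135 137 138]
248 [ 63  64  57  47  39  46  90 119 124 122 115 117 124 127 124 109  81  66  91 124 138 140 140 140]
249 [ 62  61  73  77  56  42  57  93 103  94  95 108 123 124 106  81  71  64  90 122 136 138 138 137]
250 [ 63  62  81 103  84  46  41  46  54  58  67  89 112 106  82  67  61  61  96 129 135 136 136 137]
251 [ 64  74 101 118 105  69  42  40  45  55  59  65  70  69  65  59  51  65 102 128 137 137 136 136]
252 [ 65  82 109 123 119  85  44  38  38  45  51  53  55  56  50  
[... 2706 characters left out ...]
 90 90 90 90]
261 [87 89 87 79 55 34 34 33 34 33 36 37 35 35 36 35 34 39 67 87 90 90 89 90]
262 [88 88 88 75 51 34 32 35 37 33 35 35 35 35 35 35 35 43 70 88 90 89 91 90]
263 [88 88 84 70 50 34 33 33 34 35 35 36 37 33 36 33 33 43 70 88 91 91 91 90]
264 [87 88 83 65 43 34 33 33 34 34 36 35 35 36 34 34 32 44 71 88 90 89 90 90]
265 [90 89 82 61 38 32 31 35 34 36 36 38 39 39 35 35 36 50 75 88 90 90 91 89]
266 [88 88 80 60 38 33 33 32 36 43 54 63 67 67 58 44 37 58 79 90 91 91 90 89]
267 [ 88  74  61  46  38  33  35  36  42  59  82 102 113 116 110  84  52  59  81  90  91  92  90  91]
[[388.1100963  249.64893759]
 [387.509276   254.42944556]
 [387.0941155  247.94940593]
 [386.97913579 248.88036003]]
```

>>> jog_arm(
  rows=[
    [[0, 0, 0], [-1.5, 0, 0], 1.0],
    [[0, 0, 0], [-3, 0, 0.1], 1.0],
    [[0, 0, 0], [-3, 0, 0.1], 1.0],
    [[0, 0, 0], [-3, 0.7, 0.1], 1.0],
    [[0, 0, 0], [-3, 1.4, 0.1], 1.0],
    [[0, 0, 0], [-3, 2.1, 0.1], 1.0],
    [[0, 0, 0], [-3, 2.8, 0.1], 1.0],
    [[0, 0, 0], [-3, 3.5, 0.1], 1.0],
    [[0, 0, 0], [-3, 3.5, 0.1], 1.0],
  ],
)

```text
clock: 18.35
tool_pos: [602.7, 88.8, 53.9]
eef_rot: [-0.522, 0.524, -0.476, 0.477]
contact_force: [1.0, -11.4, 0.6]
opening: 15.0
```

>>> jog_arm(
  rows=[
    [[0, 0, 0], [0, 0.4, 0], 1.0],
    [[0, 0, 0], [0, 0.8, 0], 1.0],
    [[0, 0, 0], [0, 1.2, 0], 1.0],
    [[0, 0, 0], [0, 1.2, 0], 1.0],
  ],
)

```text
clock: 18.85
tool_pos: [602.7, 88.8, 52.7]
eef_rot: [-0.522, 0.524, -0.476, 0.477]
contact_force: [1.5, -11.5, 0.6]
opening: 15.4
```

Run:
```python
from h import *
np.set_printoptions(linewidth=200)
go(600,115.5,57,5.4)
s=snap("scene"); g=cv2.cvtColor(s["pixels"],cv2.COLOR_BGR2GRAY)
for r in range(243,262): print(r,g[r,378:400])
```

```text
t 18.85 tcp [602.72  88.77  52.72] jaw 5.35 tilt [-2.0e-04 -2.7e-03 -1.0e+00] F [  1.5 -11.5   0.6] T [-3.2  -0.38  0.  ] open 15.4
shift [-26.86  -4.35  -0.22] turn -0.05
243 [63 64 62 64 63 65 65 64 64 65 64 64 65 64 51 39 36 38 41 55 64 66]
244 [64 63 63 64 64 63 64 64 64 65 65 65 64 63 58 50 43 47 58 65 66 68]
245 [64 63 63 64 64 64 63 65 63 64 64 63 64 64 64 62 56 59 63 64 64 68]
246 [63 63 64 64 65 62 64 64 65 65 63 64 64 64 63 63 59 61 64 65 65 69]
247 [63 64 62 63 64 66 64 65 64 65 67 66 67 66 64 62 61 64 66 65 68 73]
248 [62 61 58 56 57 70 81 79 75 76 83 82 81 81 72 62 61 71 76 76 85 96]
249 [ 62  54  43  38  46  85  98  91  91 103 117 116 105 103  94  68  64  77 110 130 132 133]
250 [ 62  56  45  39  38  43  50  66  75  92 112 113 102  92  83  70  64  75 112 132 136 137]
251 [ 65  81  82  55  40  39  40  64  79  89  99 100  95  84  68  60  65  84 114 133 135 136]
252 [ 66  85 103  82  42  39  44  62  76  83  89  93  90  76  63  61  61  95 122 133 136 137]
253 [ 69  95 104  73  39  37  40  44  54  62  68  71  67  64  60  55  59  96 120 124 129 133]
254 [ 76  90  89  65  40  36  35  36  40  47  52  54  54  51  45  41  54  79  94  95 100 103]
255 [68 79 70 49 38 36 35 34 34 38 38 40 41 37 38 41 56 78 90 91 96 99]
256 [69 78 64 41 35 37 40 37 38 40 43 53 55 49 40 40 51 74 88 90 95 98]
257 [82 84 65 38 33 37 45 52 49 42 50 59 56 47 40 39 47 71 89 94 97 98]
258 [87 85 65 38 31 33 42 51 53 53 54 55 48 38 39 36 49 75 89 91 95 98]
259 [88 84 63 35 31 32 33 35 37 40 39 37 37 34 33 36 55 80 90 90 94 98]
260 [87 84 59 35 31 31 33 33 35 33 32 33 34 33 34 37 57 81 89 90 94 98]
261 [86 77 54 32 31 33 32 33 34 33 34 34 33 33 31 37 67 87 91 90 91 96]
```

>>> jog_arm(
  rows=[
    [[0, 0, 0], [0, 0.7, 0], 1.0],
    [[0, 0, 0], [0, 1.4, 0], 1.0],
    [[0, 0, 0], [0, 2.1, 0], 1.0],
    [[0, 0, 0], [0, 2.8, 0], 1.0],
    [[0, 0, 0], [0, 3.5, 0], 1.0],
    [[0, 0, 0], [0, 3.5, 0], 1.0],
  ],
)

```text
clock: 19.65
tool_pos: [602.7, 88.9, 49.2]
eef_rot: [-0.522, 0.524, -0.476, 0.477]
contact_force: [1.3, -10.4, 1.2]
opening: 15.7
```

>>> jog_arm(
  rows=[
    [[0, 0, 0], [0, 0.7, 0], 1.0],
    [[0, 0, 0], [0, 1.4, 0], 1.0],
    [[0, 0, 0], [0, 2.1, 0], 1.0],
    [[0, 0, 0], [0, 2.8, 0], 1.0],
    [[0, 0, 0], [0, 3.5, 0], 1.0],
    [[0, 0, 0], [0, 4.2, 0], 1.0],
    [[0, 0, 0], [0, 4.2, 0], 1.0],
  ],
)

```text
clock: 20.52
tool_pos: [602.8, 88.9, 45.1]
eef_rot: [-0.522, 0.524, -0.476, 0.477]
contact_force: [0.3, -11.2, 1.3]
opening: 15.4
```

>>> jog_arm(
  rows=[
    [[0, 0, 0], [0, 0.5, 0], 1.0],
    [[0, 0, 0], [0, 1, 0], 1.0],
    [[0, 0, 0], [0, 1.5, 0], 1.0],
    [[0, 0, 0], [0, 2, 0], 1.0],
    [[0, 0, 0], [0, 2, 0], 1.0],
  ],
)

```text
clock: 21.15
tool_pos: [602.9, 89.0, 43.7]
eef_rot: [-0.522, 0.523, -0.475, 0.477]
contact_force: [-2.6, -11.5, 10.2]
opening: 15.8
```

Run:
```python
from h import *
go(600,115.5,42.6,5.4)
f=lambda a,k:cv2.convertScaleAbs(cv2.resize(a,None,fx=k,fy=k,interpolation=cv2.INTER_CUBIC),alpha=1.7)
s=snap("scene")["pixels"]; cv2.imwrite("pics/s6.png",np.vstack([f(s[215:275,265:415],5),np.hstack([f(s[240:268,362:412],10),np.zeros((280,250,3),np.uint8)])]))
```

```text
t 21.15 tcp [602.86  89.03  43.65] jaw 5.36 tilt [ 2.0e-04 -2.7e-03 -1.0e+00] F [ -2.6 -11.5  10.2] T [-3.17  0.52 -0.  ] open 15.8
shift [-26.63   0.98  -0.37] turn -0.04
```

View pics/s6.png

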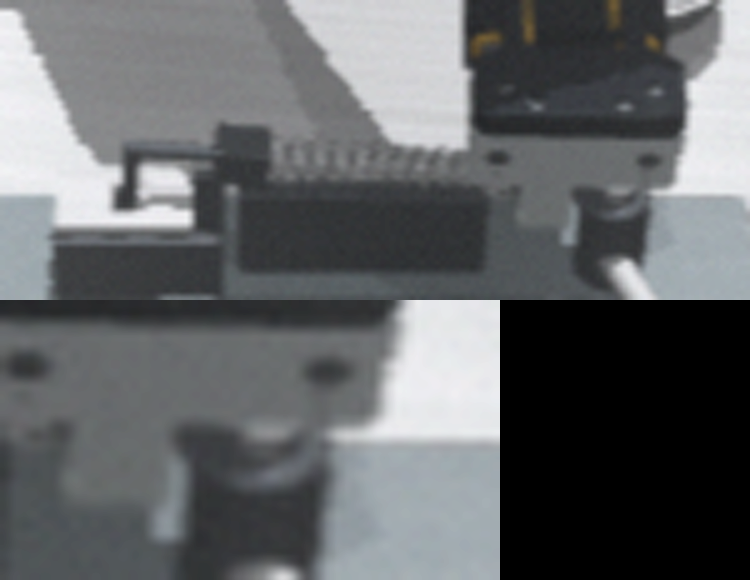

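>>> jog_arm(
  rows=[
    [[0, 0, 0], [1, -0.2, 0], 1.0],
    [[0, 0, 0], [2, -0.2, 0], 1.0],
    [[0, 0, 0], [3, -0.2, 0], 1.0],
    [[0, 0, 0], [4, -0.2, 0], 1.0],
    [[0, 0, 0], [5, -0.2, 0], 1.0],
    [[0, 0, 0], [5, -0.2, 0], 1.0],
  ],
)

```text
clock: 21.95
tool_pos: [603.3, 86.7, 43.7]
eef_rot: [0.524, -0.523, 0.476, -0.476]
contact_force: [-0.2, -0.2, 5.9]
opening: 15.4
```

>>> jog_arm(
  rows=[
    [[0, 0, 0], [-2, 0, 0], 1.0],
    [[0, 0, 0], [-2, 0, 0], 0.8],
    [[0, 0, 0], [-2, 0, 0], 0.77],
    [[0, 0, 0], [-2, 0, 0], 0.72],
    [[0, 0, 0], [-2, 0, 0], 0.68],
    [[0, 0, 0], [-2, 0, 0], 0.66],
    [[0, 0, 0], [-2, 0, 0], 0.66],
    [[0, 0, 0], [-2, 0, 0], 0.66],
  ],
)

```text
clock: 22.95
tool_pos: [602.8, 88.1, 43.3]
eef_rot: [0.523, -0.523, 0.476, -0.476]
contact_force: [0.0, -0.2, -0.2]
opening: 31.9
```

Run:
```python
from h import *
np.set_printoptions(linewidth=200)
go(600,115.5,42.6,5.4)
```

```text
t 22.95 tcp [602.79  88.12  43.32] jaw 5.44 tilt [-1.e-04  1.e-04 -1.e+00] F [ 0.  -0.2 -0.2] T [-0.02 -0.09 -0.  ] open 31.9
shift [-27.53   0.73  -0.18] turn 0.04
```

Released with no force left on the tool. I'll raise the arm, back it away clear of the camera view, and check.

>>> jog_arm(
  rows=[
    [[0, 0, 0], [0, -5, 0], 0.66],
    [[0, 0, 0], [0, -20, 0], 0.66],
    [[0, 0, 0], [0, -45, 0], 0.66],
    [[0, 0, 0], [0, -80, 0], 0.66],
    [[0, 0, 0], [0, -120, 0], 0.66],
    [[0, 0, 0], [0, -160, 0], 0.66],
    [[0, 0, 0], [0, -160, -40], 0.66],
    [[0, 0, 0], [0, -160, -90], 0.66],
    [[0, 0, 0], [0, -160, -140], 0.66],
    [[0, 0, 0], [0, -160, -180], 0.66],
    [[0, 0, 0], [0, -160, -180], 0.66],
    [[0, 0, 0], [0, -160, -180], 0.66],
  ],
)

```text
clock: 24.45
tool_pos: [424.3, 71.1, 204.3]
eef_rot: [0.524, -0.523, 0.475, -0.476]
contact_force: [1.3, 0.3, 0.4]
opening: 31.7
```

Run:
```python
from h import *
go(600,115.5,42.6,5.4)
f=lambda a,k:cv2.convertScaleAbs(cv2.resize(a,None,fx=k,fy=k,interpolation=cv2.INTER_CUBIC),alpha=1.7)
s=snap("scene")["pixels"]; c=snap("top")["pixels"]; cv2.imwrite("pics/s7.png",np.vstack([f(s[225:285,265:415],5),f(c[195:250,235:385],5)]))
cv2.imwrite("pics/s7full.png",s)
```

```text
t 24.45 tcp [424.3   71.12 204.28] jaw 5.44 tilt [ 1.7e-03 -1.0e-04 -1.0e+00] F [1.3 0.3 0.4] T [-0.02 -0.12  0.04] open 31.7
shift [-27.57 161.97 178.85] turn 0.04
```

View pics/s7.png

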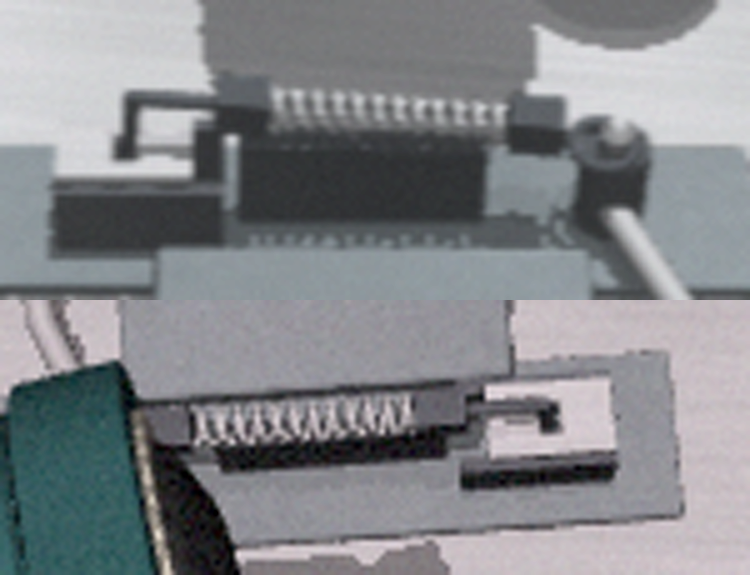

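The eye is round the post below the head (scene crop (610,140)) and the pin is in the hole. But the hook end sits raised, with its plug top at (243,80) against the eye plug's (538,100). I'll measure by how much.

Run:
```python
from h import *
s=snap("scene"); np.set_printoptions(linewidth=200)
a=np.radians(95.4);u=np.array([np.cos(a),np.sin(a)]); H=np.array([616.9,-63.2]); P=H+41*u; E=H+(175-26)*u
for z in(57,62,67,72): print(z,proj(s,[[*P,z+8],[P[0]+8,P[1],z+8],[*E,z+8],[E[0]+8,E[1],z+8]]).round(1).tolist())
g=cv2.cvtColor(s["pixels"],cv2.COLOR_BGR2GRAY)
print(g[236:256,309:319].T); print(g[238:260,368:377].T)
go(*P,115,5.4); print(P)
```

```text
57 [[311.8, 246.4], [311.3, 249.7], [371.5, 247.2], [371.3, 250.4]]
62 [[311.8, 244.5], [311.3, 247.8], [371.7, 245.3], [371.5, 248.6]]
67 [[311.8, 242.6], [311.3, 245.9], [371.9, 243.4], [371.7, 246.7]]
72 [[311.8, 240.7], [311.3, 244.0], [372.1, 241.5], [371.8, 244.8]]
[[ 71  72  72  63  62  59  58  58  57  54  36  33  31  33  32  35  57  59  53  48]
 [ 71  72  71  59  57  58  57  56  56  55  36  32  31  31  33  44  96  98  81  72]
 [ 70  71  71  66  58  58  56  57  59  56  37  31  32  32  33  48 112 116  93  84]
 [ 71  71  73  72  62  58  58  56  57  56  36  32  31  30  32  42  83  85  71  64]
 [ 71  70  73  71  64  58  57  56  57  55  39  33  32  31  32  32  42  44  42  36]
 [ 71  73  72  72  63  58  58  57  56  53  41  33  33  31  32  33  33  36  35  31]
 [ 70  71  73  71  63  58  59  56  56  55  44  33  32  31  32  31  32  35  37  31]
 [ 71  72  73  72  63  59  59  57  56  56  44  33  32  31  30  32  33  34  36  29]
 [ 71  71  73  72  62  58  57  58  56  55  48  34  30  31  33  32  34  36  35  30]
 [ 71  73  72  73  64  64  63  65  62  58  54  39  36  41  45  38  35  36  37  30
[... 311 characters left out ...]
57  58  57  55  38  31  32  31  30  42  80  86  85  85]
 [103 100 105 121 128 120  74  59  58  56  56  55  39  32  31  32  30  38  72  86  85  85]
 [125 119 120 123 126 121  80  61  56  57  56  56  42  33  32  31  32  36  64  85  87  85]
 [127 122 122 123 126 121  79  58  58  57  56  55  45  32  32  32  31  35  66  86  87  86]
 [127 124 122 123 126 120  78  60  58  57  58  57  50  31  32  32  31  37  68  86  88  88]
 [128 124 122 123 126 122  80  58  58  57  59  58  52  33  31  32  31  41  65  85  87  89]]
t 24.6 tcp [424.2   71.31 203.48] jaw 5.45 tilt [-1.e-04  6.e-04 -1.e+00] F [0.5 0.9 0.1] T [-0.02 -0.06  0.02] open 31.9
shift [111.24  88.41 179.1 ] turn 0.05
[613.04155915 -22.38195945]
```

The hook end is about 10 mm high, held by hole friction, so the tip is about 14 mm below the strip top. That's within limits, but I'll press the plug gently down onto the rail with closed fingers.

>>> jog_arm(
  rows=[
    [[0, 0, 0], [25, 0, 40], 1.0],
    [[0, 0, 0], [50, 0, 85], 1.0],
    [[0, 0, 0], [80, 0, 130], 1.0],
    [[0, 0, 0], [111, 30, 179], 1.0],
    [[0, 0, 0], [111, 70, 179], 1.0],
    [[0, 0, 0], [111, 100, 179], 1.0],
    [[0, 0, 0], [111, 118, 179], 1.0],
    [[0, 0, 0], [111, 124, 179], 1.0],
    [[0, 0, 0], [111, 124, 179], 1.0],
  ],
)

```text
clock: 25.72
tool_pos: [612.7, -22.4, 79.8]
eef_rot: [0.523, -0.523, 0.476, -0.476]
contact_force: [0.5, 0.2, -0.2]
opening: 1.0
```

```bash
python3 -c "
from h import *
go(613,-22.4,65.5,5.4)"
```

```text
t 25.73 tcp [612.66 -22.39  79.84] jaw 5.44 tilt [ 5.e-04  0.e+00 -1.e+00] F [ 0.5  0.2 -0.2] T [-0.03 -0.1  -0.02] open 1.0
shift [ 0.04 14.34  0.33] turn 0.04
```

>>> jog_arm(
  rows=[
    [[0, 0, 0], [0, 1, 0], 1.0],
    [[0, 0, 0], [0, 2, 0], 1.0],
    [[0, 0, 0], [0, 3, 0], 1.0],
    [[0, 0, 0], [0, 4, 0], 1.0],
    [[0, 0, 0], [0, 5, 0], 1.0],
    [[0, 0, 0], [0, 6, 0], 1.0],
    [[0, 0, 0], [0, 6, 0], 1.0],
  ],
)

```text
clock: 26.6
tool_pos: [613.0, -22.9, 74.0]
eef_rot: [0.523, -0.523, 0.475, -0.476]
contact_force: [0.1, -1.7, 6.8]
opening: 0.4
```

>>> jog_arm(
  rows=[
    [[0, 0, 0], [0, 0.5, 0], 1.0],
    [[0, 0, 0], [0, 1, 0], 1.0],
    [[0, 0, 0], [0, 1.5, 0], 1.0],
    [[0, 0, 0], [0, 2, 0], 1.0],
    [[0, 0, 0], [0, 2, 0], 1.0],
  ],
)

```text
clock: 27.22
tool_pos: [613.3, -23.2, 72.3]
eef_rot: [0.523, -0.523, 0.475, -0.477]
contact_force: [-0.1, -4.2, 10.3]
opening: 0.7
```

>>> jog_arm(
  rows=[
    [[0, 0, 0], [0, 0.5, 0], 1.0],
    [[0, 0, 0], [0, 1, 0], 1.0],
    [[0, 0, 0], [0, 1.5, 0], 1.0],
    [[0, 0, 0], [0, 2, 0], 1.0],
    [[0, 0, 0], [0, 2, 0], 1.0],
  ],
)

```text
clock: 27.85
tool_pos: [613.4, -23.6, 70.5]
eef_rot: [0.523, -0.523, 0.475, -0.477]
contact_force: [0.2, -5.5, 12.6]
opening: 0.1
```

>>> jog_arm(
  rows=[
    [[0, 0, 0], [0, 0.5, 0], 1.0],
    [[0, 0, 0], [0, 1, 0], 1.0],
    [[0, 0, 0], [0, 1.5, 0], 1.0],
    [[0, 0, 0], [0, 2, 0], 1.0],
    [[0, 0, 0], [0, 2, 0], 1.0],
  ],
)

```text
clock: 28.48
tool_pos: [613.5, -24.0, 68.5]
eef_rot: [0.523, -0.523, 0.475, -0.477]
contact_force: [1.9, -6.0, 11.4]
opening: 0.3
```

Run:
```python
from h import *
np.set_printoptions(linewidth=200)
go(613,-22.4,65.5,5.4)
s=snap("scene"); g=cv2.cvtColor(s["pixels"],cv2.COLOR_BGR2GRAY)
print(g[238:258,309:319].T); print(g[238:260,368:377].T)
```

```text
t 28.48 tcp [613.46 -23.96  68.47] jaw 5.38 tilt [ 0.0024 -0.0017 -1.    ] F [ 1.9 -6.  11.4] T [-1.73 -0.29  0.  ] open 0.3
shift [-1.6   2.97 -0.31] turn -0.02
[[ 61  60  61  61  60  60  62  60  58  41  34  32  29  29  30  28  32  33  34  34]
 [ 60  63  61  59  60  60  60  60  58  42  35  29  29  28  28  28  33  40  42  41]
 [ 62  61  61  62  60  61  59  60  59  40  33  33  29  29  30  29  33  45  47  46]
 [ 62  61  60  62  60  61  60  60  59  42  35  31  28  30  27  31  34  40  39  38]
 [ 61  62  60  61  60  61  60  60  58  41  33  32  29  29  29  29  31  30  31  31]
 [ 60  61  62  61  61  62  60  60  58  41  34  33  29  29  28  28  30  27  30  29]
 [ 60  60  61  66  68  58  55  55  50  38  35  33  29  29  29  30  28  27  30  26]
 [ 63  62  66  97  97  58  44  44  40  35  34  35  30  29  28  29  29  27  29  29]
 [ 62  60  71 114 114  66  44  37  38  37  39  34  30  31  30  30  28  26  29  28]
 [ 61  62  70 117 120  98  87  52  49  52  61  48  37  37  34  34  31  28  29  28]]
[[136 131 133 136 138 132 101  69  63  63  61  62  60  39  36  36  36  36  52  90  92  93]
 [136 131 133 135 137 133 102  68  64  65  64  65  62  40  36  36  35  36  52  90  93  93]
 [136 132 132 135 137 132 103  68  63  64  63  65  62  39  36  35  35  36  52  91  94  94]
 [137 134 133 134 137 134 118  71  64  63  65  64  63  41  36  35  35  37  52  91  93  93]
 [137 133 134 135 138 135 129  77  65  64  64  63  61  42  36  36  36  38  50  90  93  94]
 [137 133 133 136 138 137 130  79  64  64  64  63  62  42  36  37  34  37  48  90  94  94]
 [137 134 132 133 138 137 131  81  66  64  64  64  61  45  36  36  35  36  48  90  95  96]
 [138 135 133 134 138 138 132  80  67  65  64  64  62  47  36  37  35  37  49  91  96  97]
 [139 135 133 135 137 136 130  85  69  68  68  64  63  48  39  37  38  45  55  91  97  95]]
```

>>> jog_arm(
  rows=[
    [[0, 0, 0], [0, 0.5, 0], 1.0],
    [[0, 0, 0], [0, 1, 0], 1.0],
    [[0, 0, 0], [0, 1.5, 0], 1.0],
    [[0, 0, 0], [0, 2, 0], 1.0],
    [[0, 0, 0], [0, 2.5, 0], 1.0],
    [[0, 0, 0], [0, 2.5, 0], 1.0],
  ],
)

```text
clock: 29.28
tool_pos: [613.6, -24.3, 66.1]
eef_rot: [0.523, -0.523, 0.475, -0.477]
contact_force: [0.4, -9.0, 13.0]
opening: 0.3
```

>>> jog_arm(
  rows=[
    [[0, 0, 0], [0, -1, 0], 1.0],
    [[0, 0, 0], [0, -4, 0], 1.0],
    [[0, 0, 0], [0, -20, 0], 1.0],
    [[0, 0, 0], [0, -60, 0], 1.0],
    [[0, 0, 0], [0, -110, 0], 1.0],
    [[0, 0, 0], [-40, -140, -50], 1.0],
    [[0, 0, 0], [-40, -140, -100], 1.0],
    [[0, 0, 0], [-40, -140, -150], 1.0],
    [[0, 0, 0], [-40, -140, -200], 1.0],
    [[0, 0, 0], [-40, -140, -230], 1.0],
    [[0, 0, 0], [-40, -140, -230], 1.0],
    [[0, 0, 0], [-40, -140, -230], 1.0],
  ],
)

```text
clock: 30.78
tool_pos: [380.3, -4.3, 205.6]
eef_rot: [0.523, -0.523, 0.475, -0.476]
contact_force: [0.5, -0.4, 0.0]
opening: 0.4
```

Run:
```python
from h import *
go(600,115.5,42.6,5.4)
f=lambda a,k:cv2.convertScaleAbs(cv2.resize(a,None,fx=k,fy=k,interpolation=cv2.INTER_CUBIC),alpha=1.7)
s=snap("scene")["pixels"]; c=snap("top")["pixels"]; cv2.imwrite("pics/s8.png",np.vstack([f(s[225:285,265:415],5),f(c[195:250,235:385],5)]))
g=cv2.cvtColor(s,cv2.COLOR_BGR2GRAY); print(g[238:258,309:319].T); print(g[238:260,368:377].T)
```

```text
t 30.77 tcp [380.31  -4.26 205.57] jaw 5.46 tilt [ 1.3e-03 -2.0e-04 -1.0e+00] F [ 0.5 -0.4  0. ] T [-0.04 -0.08 -0.01] open 0.4
shift [-98.38 163.23 229.87] turn 0.06
[[123 123 122 122 121  94  61  58  58  57  56  55  34  31  31  31  32  33
   45  46]
 [124 123 123 123 119  94  62  58  56  57  56  55  33  32  32  32  32  41
   69  69]
 [123 123 122 123 121  94  62  57  58  57  57  55  35  31  31  31  32  46
   79  81]
 [123 123 123 122 122  94  62  58  56  58  56  55  35  31  33  32  33  40
   59  61]
 [122 124 122 122 121  94  62  58  56  58  56  55  36  32  30  32  32  31
   35  35]
 [124 124 123 124 120  95  61  58  57  56  56  55  36  31  31  31  30  31
   31  31]
 [124 123 122 123 122 108  64  57  55  58  56  54  38  31  32  31  31  31
   31  31]
 [125 123 122 124 124 118  67  58  57  57  55  55  38  32  32  30  32  32
   32  31]
 [123 125 124 122 125 122  82  66  60  54  61  60  45  41  33  32  33  31
   31  31]
 [124 123 122 124 123 124 107  94  96  79  85  79  72  48  38  33  34  30
   32  30]]
[[124 120 122 124 126 122 118  74  60  59  58  57  54  39  34  33  31  33
   44  79  85  86]
 [123 121 121 124 125 124 119  72  60  57  58  58  55  40  33  34  32  33
   44  82  85  86]
 [125 121 122 124 126 124 117  74  60  58  58  58  56  40  34  32  34  33
   43  82  86  85]
 [125 121 121 123 126 124 120  71  59  58  59  58  57  41  32  33  34  34
   42  82  84  85]
 [125 121 121 123 126 124 119  72  58  59  57  56  58  43  33  34  32  34
   41  82  85  86]
 [126 122 120 122 125 124 119  73  59  57  57  59  58  43  33  34  33  34
   41  80  86  87]
 [127 121 121 123 125 125 120  72  59  59  57  56  57  44  34  33  33  34
   41  83  86  87]
 [124 123 122 122 126 126 120  75  58  58  59  56  57  45  34  35  34  32
   42  83  88  88]
 [127 122 121 121 126 126 120  82  65  66  61  62  62  50  38  36  35  42
   48  83  88  88]]
```

View pics/s8.png

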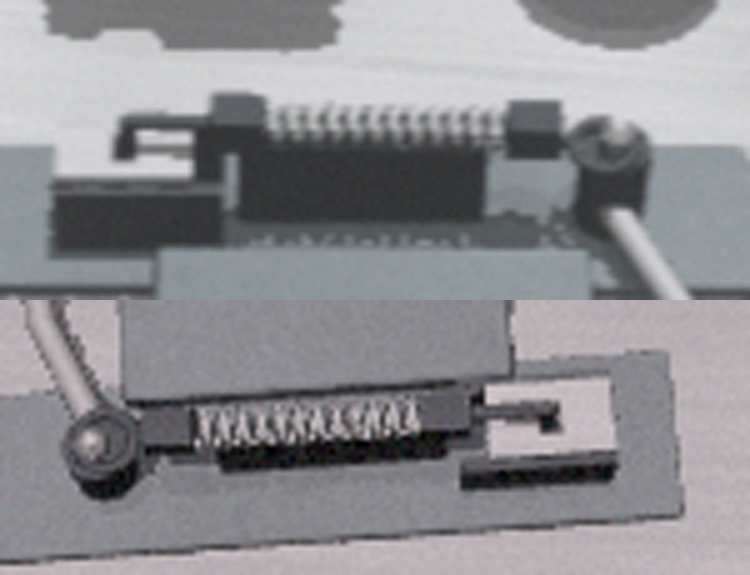

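The spring is now level on the rail, with plug top edges at rows 249.8 and 250.6, where 57 mm plug height predicts 249.7 and 250.4. The eye is under the post head (scene crop (610,142), top crop (97,442)) and the pin is in the hole (scene crop (123,150), top crop (552,415)). The arm is clear, so I'm handing in.

```bash
python3 -c "
from h import *
print(workorder.sign_off())"
```

```text
the job is handed in; nothing more can be done
None
```

The return spring is refitted and the job was handed in at about 31 s of the 72 allowed; sign-off reports no verdict.

- **Pin:** I gripped the steel spring (not the blue one) by its hook plug and lowered the pin into the strip hole. It went in without resistance until the spring sat on the rail at about 4 N.
- **Eye:** I gripped the eye plug, lifted it about 14 mm and stretched the spring to roughly 33 mm (about 11 N pull). I then lowered the eye over the post head, bottoming at about 10 N, and eased it back against the neck before letting go.
- **Correction:** After release the hook end had stayed about 10 mm high, with the pin tip about 14 mm below the strip top instead of 24 mm. I pressed it down with closed fingers, up to 13 N vertically and 9 N sideways as read at the wrist.
- **Last checks:** In the final pictures both plugs sit level on the rail, within about 1 mm of the expected 57 mm. The pin is in the hole and the eye is round the neck below the head. The arm is clear, with contact force near zero.
- **Not measured:** The eye's seated position was judged from the pictures only. I did not re-measure the bowl, bottle and cup; the arm never came near them.

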